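# Snap a two-part cassette shut in a hand press

## Task

Take the green two-part cassette out of its holder, stand it upright in the nest of the hand press between the two open jaws, and let go of it. Then squeeze the two blue handles together, gently, only until the resistance gives and the lid snaps shut, without crushing the cassette. Let the handles spring fully open again and leave the shut cassette standing in the nest, with the timer, the pot and the mouse undisturbed.

Things in the scene. Friction and masses are not known exactly. Their poses are not given: they have to be found in the camera images.
- cassette_center (a point): Centre, half-way up, of the loose pale green deep cassette, standing on a short edge: 28 mm wide (its x), 41 mm high (z), 60 g. y points to the lid side: the lid's outer face is at y = 11 mm open, 6 mm shut; the back face lies between y = -6 and -10 mm, differing from cassette to cassette. So 17 to 21 mm thick open, 12 to 16 mm shut. Lift it from above by the top 12 mm of its 28 mm width.
- cassette_foot (a point): Point on the cassette's underside below its centre, 20.5 mm below cassette_center; same axes.
- cassette_lid (a joint): How far the lid has been pressed in: 0 open, 0.005 m fully shut. Resistance on the lid rises to a peak of about 28 N at about 1.7 mm, then falls; past 4.6 mm the lid pulls itself shut and stays. Over 60 N between a jaw and the cassette crushes it.
- holder: Fixed aluminium block 56 x 46 x 18 mm with a pocket 32 x 30 mm, 10 mm deep, in which the cassette stands at the start, its underside 8 mm above the work surface. Origin at the centre of the block's underside; the cassette's width lies along x.
- press_nest (a point): Floor centre of the nest of the fixed hand press, 15 mm above the work surface. x points to the hinges (55 mm off); the handles run along -x; the jaws close along y. Nest 32 mm long between 7 mm high end walls, open along y. Brass jaws 13 mm either side of centre when open, up to 41 mm above the surface, steel arms to 37, hinge bridge to 42. Cassette's width goes along x, lid to either side.
- press_left_grip (a point): Squeezing place on the left (+y of the nest) blue handle, a level round bar 12 mm thick, 100 mm from the nest, 31 mm above the surface. When open it is 27 mm off the press's middle line, 66 mm over the outsides of both handles; when the lid is shut 25 to 38 mm over the outsides, depending on the cassette. Its x axis runs roughly along the handle, toward the hinges.
- press_right_grip (a point): The same place on the right (-y) blue handle.
- press_left (a joint): Turn of the left handle: 0 fully open, grows as it closes (rad), limit 0.14. The right one is geared to it and mirrors it. A spring opens them (1 to 2 N at each grip place). A force on the grip places acts 2.8 times at the jaws: the lid gives at about 8 to 12 N of squeeze, and over 22 N crushes the cassette.
- timer: White bench timer, 32 x 66 x 67 mm, a bystander. Origin under its middle.
- pot: Specimen pot with white lid, 49 mm across, 65 mm high, a bystander. Origin under its middle.
- mouse: Black computer mouse, 112 x 57 x 39 mm, a bystander. Origin under its middle.

How it is judged:
On the way, in this order (a step that is already met when the one before it is completed fails the run):
1. the cassette stands in the press nest, still open, and the fingers have let go of it (x of cassette_foot in the frame of press_nest between -0.004 and 0.004 m and y of cassette_foot in the frame of press_nest between -0.01 and 0.01 m and z of cassette_foot in the frame of press_nest between -0.003 and 0.003 m and angle between cassette_foot's own z axis and vertical below 0.12 rad and angle between the x axis of cassette_foot and the x axis of press_nest, either way round below 0.2 rad and value of joint cassette_lid below 0.002 m and contact force between the fingers and cassette below 0.2 N), for 0.2 s.
2. the handles, squeezed by the fingers, shut the lid while the cassette is in the nest (x of cassette_foot in the frame of press_nest between -0.004 and 0.004 m and y of cassette_foot in the frame of press_nest between -0.01 and 0.01 m and z of cassette_foot in the frame of press_nest between -0.003 and 0.003 m and angle between cassette_foot's own z axis and vertical below 0.12 rad and angle between the x axis of cassette_foot and the x axis of press_nest, either way round below 0.2 rad and value of joint cassette_lid above 0.0047 m and value of joint press_left above 0.06 rad), for 0.05 s.
At the end, for the whole second after the job is handed in: the lid is pressed in at least 4.7 mm, the cassette stands in the nest (4 mm along, 10 mm across, 3 mm in height, 0.12 rad of upright, 0.2 rad of square), at rest, and the handles are open again to within 0.02 rad (x of cassette_foot in the frame of press_nest between -0.004 and 0.004 m and y of cassette_foot in the frame of press_nest between -0.01 and 0.01 m and z of cassette_foot in the frame of press_nest between -0.003 and 0.003 m and angle between cassette_foot's own z axis and vertical below 0.12 rad and angle between the x axis of cassette_foot and the x axis of press_nest, either way round below 0.2 rad and value of joint cassette_lid above 0.0047 m and value of joint press_left below 0.02 rad and linear speed of cassette below 0.02 m/s); the robot touches nothing.
It fails at once if a jaw presses the cassette with over 60 N (crushed) (contact force between any of press_left, press_right and cassette above 60 N).
It fails at once if the lid is pushed in while the cassette is not in the nest (value of joint cassette_lid above 0.003 m and distance between cassette_foot and press_nest above 0.015 m).
It fails at once if the fingers press the cassette itself with the lid half shut (the press must do it) (value of joint cassette_lid between 0.002 and 0.0047 m and contact force between the fingers and cassette above 2 N).
It fails at once if a bystander (timer, pot, mouse) is moved by over 2 cm (distance of any of timer, pot, mouse from where it was at the start of the episode above 0.02 m).
It also fails if it takes over 51 s, if anything falls off the work surface, if the arm or the gripper's body presses on something with over 40 N, if the wrist force passes 120 N, or if a joint passes its speed limit or range.

## Robot

A 6-joint arm with a two-finger parallel gripper is mounted at the origin on a cart in front of the work surface, level with it; the furniture and walls round the work are solid. World frame = base frame: x ahead of the robot, y to its left, z up, the work surface at z = 0. Lengths are in m, angles in rad, forces in N, time in s.
With the tool pointing down it reaches from about 0.3 to 0.825 m from the base axis. Payload 5.4 kg.
Tool frame: the origin (TCP) lies on the centre line of the jaws, within the pads' length; the fingertips stand 14 mm ahead of it and the grasp point (between the pads) lies 5 mm behind it; z points along the fingers, y is the direction in which the jaws open and shut (so a half turn about z gives the same grasp; the last joint's range is limited). The gripper opens to 92 mm and grips with 3 to 60 N. Pads are 20 mm wide; open, the fingers measure 128 mm over their backs; the gripper's body (75 mm by 189 mm) begins 69 mm behind the grasp point.
Start: joints at [-1.315, 0.158, 1.597, -0, 1.386, -0.21], TCP at [0.258, -0.514, 0.229] pointing down, gripper open.
Joint ranges: [-2.91, 2.91], [-0.94, 2.29], [0.18, 2.7], [-1.29, 4.43], [0.17, 2.64], [-3, 3]. Speed limits (rad/s): [2.57, 2.57, 3.14, 3.14, 3.14, 3.14].

## Interface

Orientations are given as a unit quaternion [x, y, z, w].
In Python, from workcell import status, optics, workorder gives the robot as it stands.
- The arm moves only by the tool send_rows, never from a script. Its argument "moves" is a list of rows, each an object of numbers: "fingers": the finger opening in mm, from 0 to 91.9; "dx", "dy", "dz": the shift along the tool's x, y, z in mm; "twist": the turn about the tool's z in rad. In form: [{"fingers": .., "dx": .., "dy": .., "dz": .., "twist": ..}, ...]. A call has 1 to 5 rows; each row is the pose to reach, as a shift and turn from the pose commanded when the call began, along the tool's axes at that moment; what a row does not reach only later rows make up. A row lasts 1/8 s, in which the tool goes at most 62.5 mm and 10.7 degrees, less where a joint would pass 70% of its speed; a pose out of reach is approached as far as the arm can. A call with a gripper value outside its range is refused whole. The fingers move at their own pace and stop on an object; "grip_force" is the grip in N (left out, the last holds). Time passes only in rows, so rows that repeat a pose let the fingers close. It gives the time, the measured TCP pose, the force and the opening at its end, in the units of the state.
- status.observe(): the state, without advancing time (a new reading comes with each control period).
- optics.snapshot(name): name is "side" or "top" or "wrist"; returns the picture (480x640x3 uint8, red, green, blue); there is no depth.
- optics.camera_model(name): a dict with "vfov" (degrees; the focal length in pixels is half the picture's height over the tangent of half this angle, whatever the lens; pixels are square), "cx", "cy" (the principal point, pixels), "eye" and "rotation" of the camera in the world. Camera axes: x right, y down, z forward; pixel columns grow to the right and rows downward; lengths in m; the calibration is good to about 2 mm. A picture is of the moment at which its call begins: read the wrist's pose just before it. camera_model takes no time and is no camera call; for the wrist camera it gives the pose at the moment of the call.
- workorder.close_job(): hands the job in, once; it reports no verdict.
The state is a dict: "t": time; "joint_pos": joint angles; "qvel": joint speeds; "tau": joint torques, N m; "eef_pos": TCP position; "eef_rot": TCP orientation; "ft_force": force on the tool from outside, world axes, zero at the start; "ft_torque": the same for the moment, N m; "gripper_width": opening from 0.0 (shut) to 1.0 (fully open).
Only numpy, scipy, OpenCV 4.12 (cv2) and the standard library are available. Lean on these libraries where they do the work, as an engineer would, in place of code of your own. Each camera call takes 0.05 s, during which the arm holds its last target. There are 200 camera calls.

## Working session

There is one attempt and no reset: what is moved stays moved. The work goes in short steps, Python scripts to look and compute and a tool call to move; the robot and the scene stay as the last step left them, time stands still between calls to the robot, and variables do not carry over. Pictures are saved under pics/ and viewed, about 8 in all and at most 12, crops included, and the job is handed in when it is done.

Besides the shell and the picture viewer there is one more tool, called after "Emit:" in YAML: its name, and indented under it one key for each argument. send_rows: Moves the arm, as the interface text tells. Its arguments: {"type":"object","properties":{"moves":{"type":"array","items":{"type":"object","properties":{"fingers":{"type":"number"},"dx":{"type":"number"},"dy":{"type":"number"},"dz":{"type":"number"},"twist":{"type":"number"}}}},"grip_force":{"type":"number"}},"required":["moves"]}

```bash
mkdir -p pics; cat > h.py <<'E'
import numpy as np, cv2
from workcell import status, optics, workorder
from scipy.spatial.transform import Rotation as R
def ray(m,u,v):
    f=240/np.tan(np.radians(m['vfov'])/2)
    r=np.array(m['rotation']); 
    r=r if r.shape==(3,3) else R.from_quat(r).as_matrix()
    return np.array(m['eye']), r@np.array([(u-m['cx'])/f,(v-m['cy'])/f,1.])
def at(m,u,v,z):
    e,d=ray(m,u,v); return (e+d*(z-e[2])/d[2]).round(4)
def proj(m,p):
    f=240/np.tan(np.radians(m['vfov'])/2); r=np.array(m['rotation'])
    r=r if r.shape==(3,3) else R.from_quat(r).as_matrix()
    c=r.T@(np.array(p)-np.array(m['eye'])); return c[0]/c[2]*f+m['cx'],c[1]/c[2]*f+m['cy']
def snap(n,fn):
    m=optics.camera_model(n); im=optics.snapshot(n); cv2.imwrite(f'pics/{fn}.png',im[:,:,::-1]); return m,im
E
python3 - <<'E'
from h import *
s=status.observe(); print(s['t'],s['eef_pos'],s['eef_rot'],s['ft_force'])
for n in('top','side'):
    m,im=snap(n,n+'1'); print(n,m)
E
```

```text
0.0 [ 0.25808786 -0.51317694  0.22764768] [ 9.72997045e-01  2.30815830e-01 -2.63038265e-05 -8.95235450e-04] [-0.29525874  0.50745483 -1.065212  ]
top {'vfov': 55.53536900758023, 'cx': 318.5401139763929, 'cy': 241.61856456877058, 'eye': array([ 0.41342237, -0.2092658 ,  0.90002861]), 'rotation': array([-0.69711104,  0.71566317, -0.03231837,  0.02859996])}
side {'vfov': 55.929733127353536, 'cx': 318.5078160316175, 'cy': 239.78596592357707, 'eye': array([ 0.02837232, -0.88293045,  0.38788914]), 'rotation': array([ 0.79949787, -0.23569675,  0.16685833, -0.52669582])}
```

View pics/top1.png

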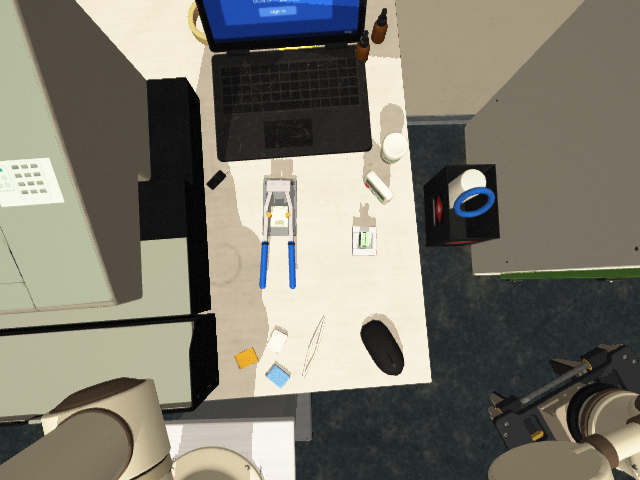

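View pics/side1.png

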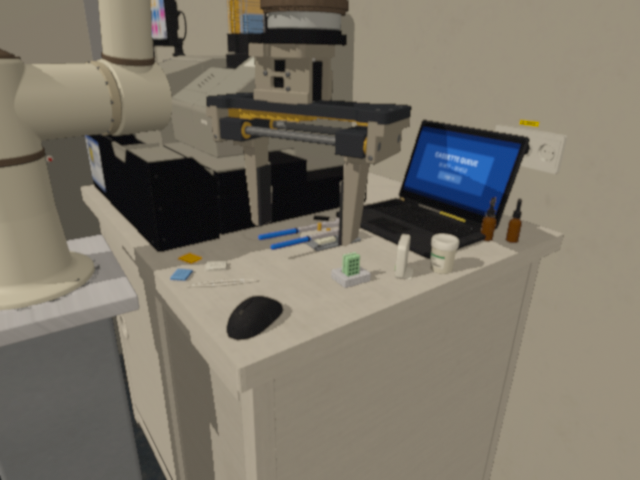

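The top view shows the press nest at about (279,215), with the hinges up at (279,183) and the grips at about (263,275) and (293,275). The holder with the cassette is at (364,240), the timer at (378,187), the pot at (394,148) and the mouse at (382,347).

```bash
python3 - <<'E'
from h import *
m=optics.camera_model('top'); ms=optics.camera_model('side')
im=cv2.imread('pics/top1.png')
for nm,u,v,z in [('nest',279,215,.015),('gripL',264,270,.031),('gripR',293,270,.031),('hinge',279,185,.042),('holder',364,241,.018),('cass',365,240,.049),('timer',378,187,.067),('pot',394,148,.065),('mouse',382,347,.03)]: print(nm,at(m,u,v,z))
hsv=cv2.cvtColor(im,cv2.COLOR_BGR2HSV)
b=cv2.inRange(hsv,(100,150,80),(125,255,255)); b[:230]=0;b[300:]=0
n,l,st,c=cv2.connectedComponentsWithStats(b)
for i in range(1,n):
    if st[i,4]>50:
        ys,xs=np.where(l==i); print(st[i],c[i]); p=np.array([at(m,x,y,.033)[:2] for x,y in zip(xs,ys)])
        k=np.polyfit(p[:,0],p[:,1],1); print('handle y=',k,'x',p[:,0].min(),p[:,0].max())
big=cv2.resize(im[160:300,240:400],None,fx=5,fy=4.2*5/4.2,interpolation=cv2.INTER_CUBIC)
cv2.imwrite('pics/c.png',cv2.resize(im[165:285,240:400],None,fx=5,fy=5,interpolation=cv2.INTER_CUBIC))
E
```

```text
nest [ 0.5441 -0.1389  0.015 ]
gripL [ 0.437  -0.1097  0.031 ]
gripR [ 0.4355 -0.1648  0.031 ]
hinge [ 0.5979 -0.1422  0.042 ]
holder [ 0.4885 -0.3033  0.018 ]
cass [ 0.4877 -0.3019  0.049 ]
timer [ 0.5841 -0.3275  0.067 ]
pot [ 0.6578 -0.3606  0.065 ]
mouse [ 0.2867 -0.3288  0.03  ]
[260 244   8  45 251] [263.27888446 265.56175299]
handle y= [-0.07492042 -0.07530634] x 0.403 0.4865
[289 244   7  45 244] [291.5942623  265.46311475]
handle y= [ 0.00592484 -0.16506371] x 0.4015 0.4852
```

View pics/c.png

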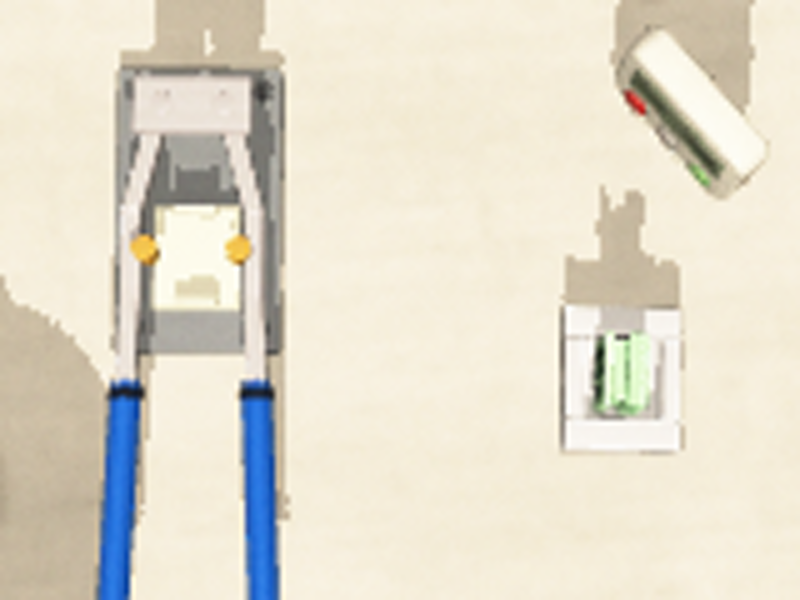

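The crop shows a press that is nearly square to the world, at yaw about -0.035. The brass jaws are at crop (145,248) and (238,248), and the cream nest is centred at (199,257). The cassette in the holder has its width along world x and its parting line at crop (625,375). Next I go above it for a wrist view.

```bash
cat >> h.py <<'E'
def rel(x,y,z,yaw2a):
    s=status.observe(); M=R.from_quat(s['eef_rot']).as_matrix(); p=np.array(s['eef_pos'])
    cur=np.arctan2(M[1,0],M[0,0]); d=M.T@(np.array([x,y,z])-p)
    t=(cur-yaw2a+np.pi)%(2*np.pi)-np.pi
    print('t',round(s['t'],2),'pos',p.round(4),'yaw',round(cur,4),'tilt',M[:,2].round(3),'-> dx,dy,dz mm',(d*1000).round(1),'twist',round(t,3))
E
python3 - <<'E'
from h import *
rel(.488,-.302,.2,np.pi/2)
m=optics.camera_model('wrist');s=status.observe();M=R.from_quat(s['eef_rot']).as_matrix()
print(M.T@(m['eye']-s['eef_pos']), M.T@R.from_quat(m['rotation']).as_matrix(),m['vfov'])
E
```

```text
t 0.1 pos [ 0.2581 -0.5132  0.2277] yaw 0.4658 tilt [-0.     0.002 -1.   ] -> dx,dy,dz mm [300.3 -85.4  28. ] twist -1.105
[ 0.08340736  0.00033062 -0.15525417] [[ 5.00352696e-04 -9.55167347e-01 -2.96066020e-01]
 [ 9.99998593e-01  9.51947156e-04 -1.38116778e-03]
 [ 1.60108557e-03 -2.96064912e-01  9.55166480e-01]] 70.52520380585361
```

Emit:
send_rows:
  moves:
    - {"fingers": 60,"dx": 300,"dy": -85,"dz": 28,"twist": -1.1}
    - {"fingers": 60,"dx": 300,"dy": -85,"dz": 28,"twist": -1.1}
    - {"fingers": 60,"dx": 300,"dy": -85,"dz": 28,"twist": -1.1}
    - {"fingers": 60,"dx": 300,"dy": -85,"dz": 28,"twist": -1.1}
    - {"fingers": 60,"dx": 300,"dy": -85,"dz": 28,"twist": -1.1}

```text
t: 0.72
eef_pos: [0.4888, -0.3017, 0.2001]
eef_rot: [0.762, 0.648, -0.0, -0.0]
ft_force: [0.3, -0.8, -0.1]
gripper_width: 0.653
```

```bash
python3 - <<'E'
from h import *
rel(.488,-.302,.18,np.pi/2)
E
```

```text
t 0.72 pos [ 0.4888 -0.3017  0.2001] yaw 1.4094 tilt [-0.  0. -1.] -> dx,dy,dz mm [-0.4 -0.7 20.1] twist -0.161
```

Emit:
send_rows:
  moves:
    - {"fingers": 60,"dx": 0,"dy": 0,"dz": 20,"twist": -0.16}
    - {"fingers": 60,"dx": 0,"dy": 0,"dz": 20,"twist": -0.16}
    - {"fingers": 60,"dx": 0,"dy": 0,"dz": 20,"twist": -0.16}

```text
t: 1.1
eef_pos: [0.4874, -0.304, 0.181]
eef_rot: [0.711, 0.703, -0.0, 0.0]
ft_force: [0.7, 0.7, 1.2]
gripper_width: 0.651
```

```bash
python3 - <<'E'
from h import *
m,im=snap('wrist','w1'); np.save('w1.npy',[m],allow_pickle=True); rel(.488,-.302,.18,np.pi/2)
E
```

```text
t 1.15 pos [ 0.4875 -0.3043  0.1814] yaw 1.5599 tilt [ 0.001 -0.001 -1.   ] -> dx,dy,dz mm [2.3 0.5 1.4] twist -0.011
```

View pics/w1.png

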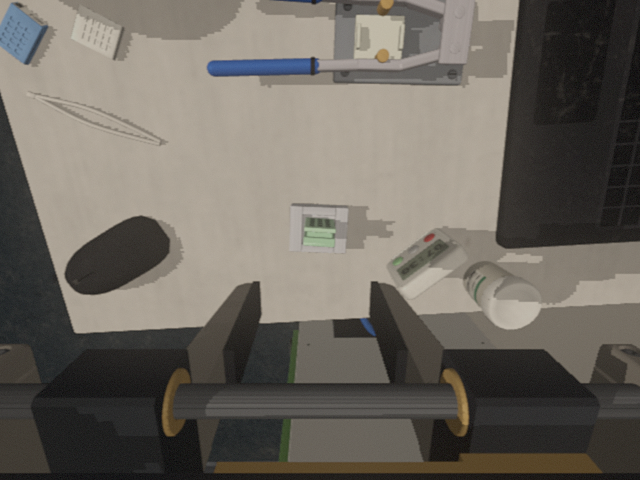

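The wrist view shows the holder at about (319,229), with the cassette inside and its parting line near (320,233). The press jaws are at (385,5) and (383,56). Next I zoom on the holder and compare it with model projections.

```bash
python3 - <<'E'
from h import *
m=np.load('w1.npy',allow_pickle=True)[0]; im=cv2.imread('pics/w1.png')
cv2.imwrite('pics/c2.png',cv2.resize(im[195:265,275:365],None,fx=8,fy=8,interpolation=cv2.INTER_CUBIC))
for nm,u,v,z in [('jawL',385,5,.041),('jawR',383,56,.041),('nest',379,38,.015)]: print(nm,at(m,u,v,z))
E
```

```text
jawL [ 0.5411 -0.1254  0.041 ]
jawR [ 0.5412 -0.1595  0.041 ]
nest [ 0.5419 -0.1407  0.015 ]
```

View pics/c2.png

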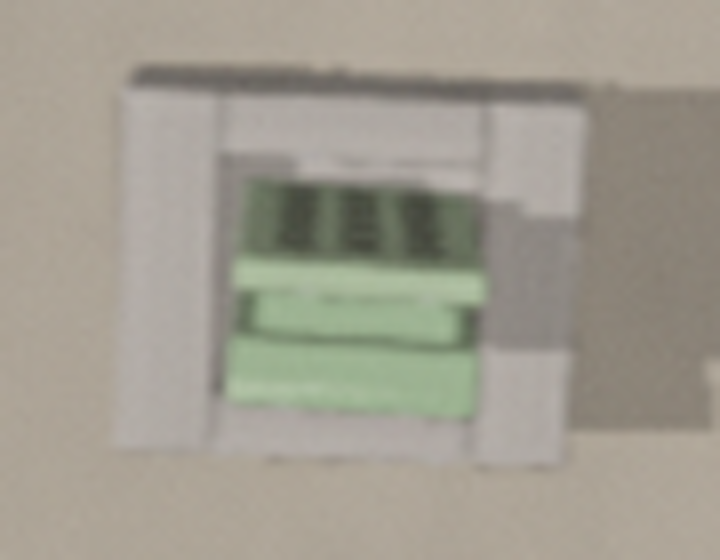

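The crop shows the cassette's top face with corners at crop (235,258), (487,268), (473,415) and (225,400). A thin lid plate on the upper side (+y) is separated by a gap from the body. The holder's top corners are at (130,85), (587,103), (565,465) and (115,447).

```bash
python3 - <<'E'
from h import *
m=np.load('w1.npy',allow_pickle=True)[0]
for z,c in ((.049,[(235,260),(487,270),(473,415),(225,400)]),(.018,[(130,85),(587,103),(565,465),(115,447)])):
    p=np.array([at(m,275+(x+.5)/8-.5,195+(y+.5)/8-.5,z) for x,y in c])[:,:2]
    print(p.tolist(),'mean',p.mean(0),'len',[np.linalg.norm(p[i]-p[(i+1)%4]).round(4) for i in range(4)],'yaw',[np.arctan2(*(p[1]-p[0])[::-1]).round(3),np.arctan2(*(p[2]-p[3])[::-1]).round(3)])
mt=optics.camera_model('top')
for nm,u,v,z in [('jawL',240+145/5,165+248/5,.041),('jawR',240+238/5,165+248/5,.041),('nest',240+199/5,165+257/5,.015)]: print(nm,at(mt,u,v,z))
E
```

```text
[[0.4773, -0.294], [0.5048, -0.2954], [0.5033, -0.312], [0.4759, -0.31]] mean [ 0.490325 -0.30285 ] len [np.float64(0.0275), np.float64(0.0167), np.float64(0.0275), np.float64(0.0161)] yaw [np.float64(-0.051), np.float64(-0.073)]
[[0.4641, -0.2804], [0.5183, -0.2831], [0.5164, -0.3285], [0.4609, -0.3256]] mean [ 0.489925 -0.3044  ] len [np.float64(0.0543), np.float64(0.0454), np.float64(0.0556), np.float64(0.0453)] yaw [np.float64(-0.05), np.float64(-0.052)]
jawL [ 0.5415 -0.122   0.041 ]
jawR [ 0.5406 -0.1573  0.041 ]
nest [ 0.5413 -0.1404  0.015 ]
```

```bash
python3 - <<'E'
from h import *
rel(.490,-.303,.052,np.pi/2-.055)
E
```

```text
t 1.15 pos [ 0.4875 -0.3043  0.1814] yaw 1.5599 tilt [ 0.001 -0.001 -1.   ] -> dx,dy,dz mm [  1.5   2.4 129.4] twist 0.044
```

Emit:
send_rows:
  moves:
    - {"fingers": 56,"dx": 1.5,"dy": 2.4,"dz": 40,"twist": 0.044}
    - {"fingers": 56,"dx": 1.5,"dy": 2.4,"dz": 80,"twist": 0.044}
    - {"fingers": 56,"dx": 1.5,"dy": 2.4,"dz": 90,"twist": 0.044}
    - {"fingers": 56,"dx": 1.5,"dy": 2.4,"dz": 90,"twist": 0.044}

```text
t: 1.65
eef_pos: [0.4901, -0.3026, 0.0913]
eef_rot: [0.726, 0.688, 0.0, 0.0]
ft_force: [0.1, -0.5, 1.0]
gripper_width: 0.61
```

```bash
python3 - <<'E'
from h import *
m,im=snap('wrist','w2'); np.save('w2.npy',[m],allow_pickle=True); rel(.490,-.303,.052,np.pi/2-.055)
for n in range(2): pass
u,v=proj(m,(.490,-.303,.049)); print(u,v)
u,v=int(u),int(v); cv2.imwrite('pics/w2c.png',cv2.resize(im[max(v-120,0):v+120,max(0,u-160):u+160,::-1],None,fx=2.5,fy=2.5,interpolation=cv2.INTER_CUBIC)); print(max(v-120,0),max(0,u-160))
E
```

```text
t 1.7 pos [ 0.4907 -0.303   0.0924] yaw 1.5182 tilt [ 0.002 -0.002 -1.   ] -> dx,dy,dz mm [ 0.1 -0.8 40.4] twist 0.002
315.63370988593647 278.3242007948809
158 155
```

View pics/w2c.png

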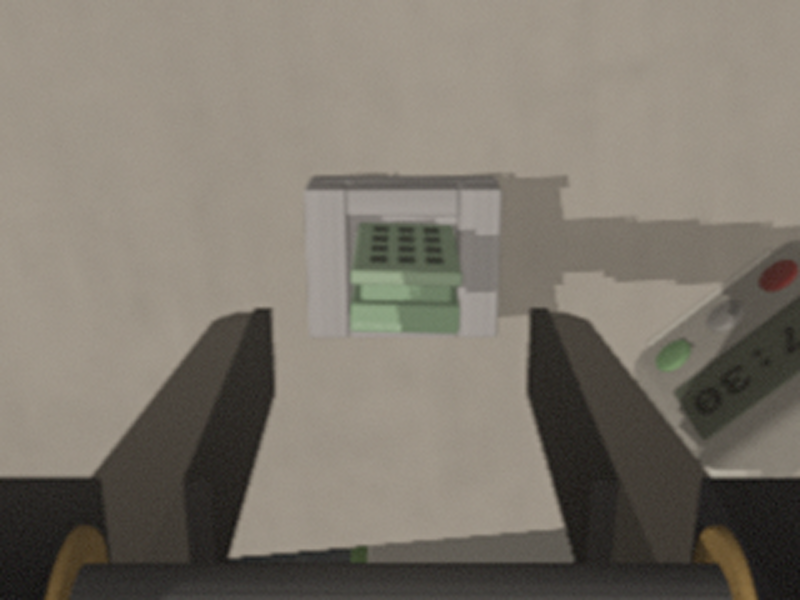

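The crop shows the cassette between the fingers, with its top face centred at about (317,279) in the full picture. The prediction was (316,278), so they agree. Descend and grip.

Emit:
send_rows:
  moves:
    - {"fingers": 56,"dx": 0,"dy": 0,"dz": 25}
    - {"fingers": 56,"dx": 0,"dy": 0,"dz": 40}
    - {"fingers": 56,"dx": 0,"dy": 0,"dz": 40}
    - {"fingers": 40,"dx": 0,"dy": 0,"dz": 40}
    - {"fingers": 24,"dx": 0,"dy": 0,"dz": 40}
  grip_force: 12

```text
validation failed for argument at $.mo...
```

Emit:
send_rows:
  moves:
    - {"fingers": 20}
    - {"fingers": 20}
    - {"fingers": 20}
    - {"fingers": 20}
  grip_force: 12

```text
validation failed for argument at $.mo...
```

All the fields are required, so I resend with twist and the shifts included.

Emit:
send_rows:
  moves:
    - {"fingers": 56,"dx": 0,"dy": 0,"dz": 25,"twist": 0}
    - {"fingers": 56,"dx": 0,"dy": 0,"dz": 40,"twist": 0}
    - {"fingers": 56,"dx": 0,"dy": 0,"dz": 40,"twist": 0}
    - {"fingers": 40,"dx": 0,"dy": 0,"dz": 40,"twist": 0}
    - {"fingers": 24,"dx": 0,"dy": 0,"dz": 40,"twist": 0}
  grip_force: 12

```text
t: 2.33
eef_pos: [0.4907, -0.3025, 0.0517]
eef_rot: [0.725, 0.689, 0.0, 0.001]
ft_force: [0.1, -0.5, -0.8]
gripper_width: 0.415
```

Emit:
send_rows:
  moves:
    - {"fingers": 20,"dx": 0,"dy": 0,"dz": 0,"twist": 0}
    - {"fingers": 20,"dx": 0,"dy": 0,"dz": 0,"twist": 0}
    - {"fingers": 20,"dx": 0,"dy": 0,"dz": 0,"twist": 0}
    - {"fingers": 20,"dx": 0,"dy": 0,"dz": 0,"twist": 0}
  grip_force: 12

```text
t: 2.82
eef_pos: [0.4905, -0.3022, 0.0512]
eef_rot: [0.725, 0.689, 0.0, 0.0]
ft_force: [-0.4, 0.6, 4.4]
gripper_width: 0.303
```

Emit:
send_rows:
  moves:
    - {"fingers": 20,"dx": 0,"dy": 0,"dz": -20,"twist": 0}
    - {"fingers": 20,"dx": 0,"dy": 0,"dz": -65,"twist": 0}
    - {"fingers": 20,"dx": 50,"dy": 30,"dz": -75,"twist": 0}
    - {"fingers": 20,"dx": 100,"dy": 54,"dz": -75,"twist": 0}
    - {"fingers": 20,"dx": 100,"dy": 54,"dz": -75,"twist": 0}

```text
t: 3.45
eef_pos: [0.5504, -0.2017, 0.1266]
eef_rot: [0.723, 0.69, 0.0, 0.0]
ft_force: [-0.6, 0.1, -0.6]
gripper_width: 0.3
```

Emit:
send_rows:
  moves:
    - {"fingers": 20,"dx": 0,"dy": 0,"dz": 0,"twist": 0}
    - {"fingers": 20,"dx": 0,"dy": 0,"dz": 0,"twist": 0}

```text
t: 3.7
eef_pos: [0.5486, -0.206, 0.1257]
eef_rot: [0.726, 0.688, -0.0, -0.0]
ft_force: [-0.2, -0.3, -1.0]
gripper_width: 0.3
```

```bash
python3 - <<'E'
from h import *
rel(.5415,-.141,.1265,np.pi/2-.04)
m,im=snap('wrist','w3'); np.save('w3.npy',[m],allow_pickle=True)
for p in [(.5415,-.141,.041)]: print(proj(m,p))
cv2.imwrite('pics/w3b.png',cv2.resize(im[:330,200:600,::-1],None,fx=1.8,fy=1.8,interpolation=cv2.INTER_CUBIC))
E
```

```text
t 3.7 pos [ 0.5486 -0.206   0.1257] yaw 1.5178 tilt [-0. -0. -1.] -> dx,dy,dz mm [ 64.5 -10.5  -0.8] twist -0.013
(np.float64(300.6162868795059), np.float64(167.4751193341812))
```

View pics/w3b.png

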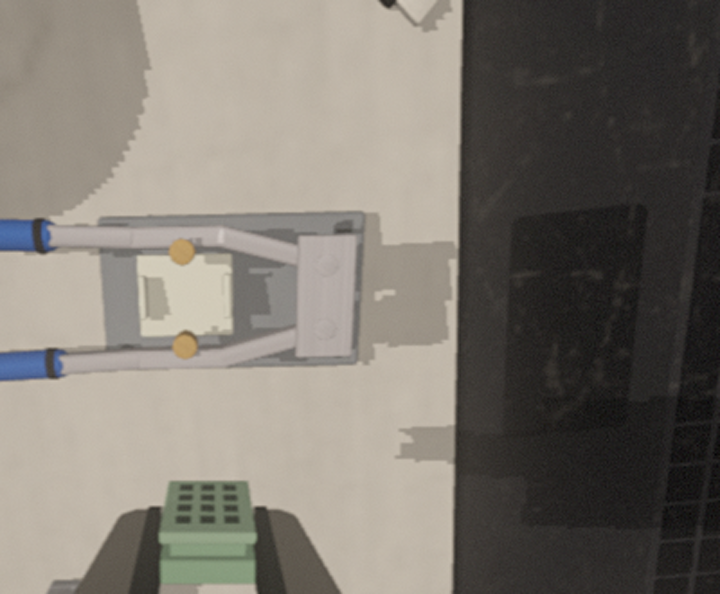

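The picture shows the jaws at crop (181,252) and (185,345), the bridge centre at (327,296), the cream nest spanning x 138–233, and the held cassette's top face spanning (160–256, 542–583).

```bash
python3 - <<'E'
from h import *
m=np.load('w3.npy',allow_pickle=True)[0]
def P(x,y,z): return at(m,200+(x+.5)/1.8-.5,(y+.5)/1.8-.5,z)
a,b=P(181,252,.041),P(185,345,.041); mid=(a+b)/2; h=P(327,296,.042)
print('jaws',a,b,mid,'bridge',h,'yaw',np.arctan2(h[1]-mid[1],h[0]-mid[0]))
print('nest top',P(139,296,.022),P(232,294,.022), 'mid at floor', P(186,295,.015))
c=[P(160,542,.1235),P(256,542,.1235),P(256,583,.1235),P(160,583,.1235)]
print(c,np.mean(c,0))
E
```

```text
jaws [ 0.5425 -0.1227  0.041 ] [ 0.5418 -0.1576  0.041 ] [ 0.54215 -0.14015  0.041  ] bridge [ 0.5972 -0.1416  0.042 ] yaw -0.02633360241306775
nest top [ 0.5232 -0.1392  0.022 ] [ 0.5617 -0.1404  0.022 ] mid at floor [ 0.5424 -0.1402  0.015 ]
[array([ 0.5349, -0.2011,  0.1235]), array([ 0.5622, -0.2025,  0.1235]), array([ 0.5618, -0.2157,  0.1235]), array([ 0.5339, -0.2143,  0.1235])] [ 0.5482 -0.2084  0.1235]
```

```bash
python3 - <<'E'
from h import *
rel(.5425,-.1402,.09,np.pi/2-.032)
E
```

```text
t 3.75 pos [ 0.5486 -0.206   0.1257] yaw 1.5176 tilt [-0. -0. -1.] -> dx,dy,dz mm [65.3 -9.6 35.7] twist -0.021
```

Emit:
send_rows:
  moves:
    - {"fingers": 20,"dx": 40,"dy": -6,"dz": 0,"twist": -0.021}
    - {"fingers": 20,"dx": 65.3,"dy": -9.6,"dz": 15,"twist": -0.021}
    - {"fingers": 20,"dx": 65.3,"dy": -9.6,"dz": 35,"twist": -0.021}
    - {"fingers": 20,"dx": 65.3,"dy": -9.6,"dz": 35,"twist": -0.021}
    - {"fingers": 20,"dx": 65.3,"dy": -9.6,"dz": 35,"twist": -0.021}

```text
t: 4.38
eef_pos: [0.5432, -0.1401, 0.0914]
eef_rot: [0.718, 0.696, 0.0, 0.0]
ft_force: [-1.1, 0.3, -0.4]
gripper_width: 0.301
```

```bash
python3 - <<'E'
from h import *
rel(.5425,-.1402,.059,np.pi/2-.032)
m,im=snap('wrist','w4'); np.save('w4.npy',[m],allow_pickle=True)
cv2.imwrite('pics/w4b.png',cv2.resize(im[150:400,180:460,::-1],None,fx=2.4,fy=2.4,interpolation=cv2.INTER_CUBIC))
for n in ('top','side'): snap(n,n+'4')
E
```

```text
t 4.38 pos [ 0.5432 -0.1401  0.0914] yaw 1.5391 tilt [ 0.001 -0.    -1.   ] -> dx,dy,dz mm [-0.1 -0.8 32.4] twist 0.0
```

View pics/w4b.png

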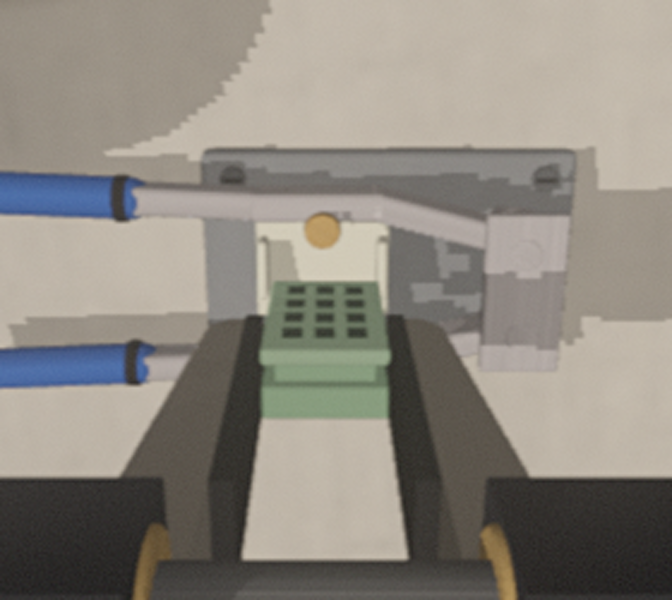

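The crop shows the nest end walls at x 263 and 383 (centre 323), and the cassette bottom edge centred at about 328 but nearer the camera. By parallax the cassette is about 1.3 mm too far toward the hinges. I correct this and lower it.

Emit:
send_rows:
  moves:
    - {"fingers": 20,"dx": 0,"dy": -1.3,"dz": 8,"twist": 0}
    - {"fingers": 20,"dx": 0,"dy": -1.3,"dz": 16,"twist": 0}
    - {"fingers": 20,"dx": 0,"dy": -1.3,"dz": 22,"twist": 0}
    - {"fingers": 20,"dx": 0,"dy": -1.3,"dz": 27,"twist": 0}
    - {"fingers": 20,"dx": 0,"dy": -1.3,"dz": 27,"twist": 0}

```text
t: 5.15
eef_pos: [0.5413, -0.1389, 0.0631]
eef_rot: [0.718, 0.696, -0.0, -0.001]
ft_force: [-0.2, -0.5, -0.7]
gripper_width: 0.305
```

Emit:
send_rows:
  moves:
    - {"fingers": 20,"dx": 0,"dy": 0,"dz": 2,"twist": 0}
    - {"fingers": 20,"dx": 0,"dy": 0,"dz": 4,"twist": 0}
    - {"fingers": 20,"dx": 0,"dy": 0,"dz": 5,"twist": 0}
    - {"fingers": 20,"dx": 0,"dy": 0,"dz": 5,"twist": 0}

```text
t: 5.65
eef_pos: [0.5416, -0.1391, 0.0586]
eef_rot: [0.718, 0.696, -0.0, -0.0]
ft_force: [-0.1, -0.5, -0.9]
gripper_width: 0.302
```

```bash
python3 - <<'E'
from h import *
rel(.5425,-.1402,.059,np.pi/2-.032); print(status.observe()['ft_force'])
E
```

```text
t 5.65 pos [ 0.5416 -0.1391  0.0586] yaw 1.5403 tilt [-0.  0. -1.] -> dx,dy,dz mm [-1.1  0.9 -0.4] twist 0.002
[-0.13799241 -0.50876131 -0.92413572]
```

Emit:
send_rows:
  moves:
    - {"fingers": 20,"dx": -0.8,"dy": 0,"dz": 0.8,"twist": 0}
    - {"fingers": 20,"dx": -0.8,"dy": 0,"dz": 0.8,"twist": 0}
    - {"fingers": 32,"dx": -0.8,"dy": 0,"dz": 0.8,"twist": 0}
    - {"fingers": 46,"dx": -0.8,"dy": 0,"dz": 0.8,"twist": 0}
    - {"fingers": 50,"dx": -0.8,"dy": 0,"dz": 0.8,"twist": 0}

```text
t: 6.28
eef_pos: [0.5416, -0.14, 0.0578]
eef_rot: [0.718, 0.696, -0.0, 0.0]
ft_force: [-0.6, 0.4, 0.7]
gripper_width: 0.534
```

Emit:
send_rows:
  moves:
    - {"fingers": 50,"dx": 0,"dy": 0,"dz": 0,"twist": 0}
    - {"fingers": 50,"dx": 0,"dy": 0,"dz": 0,"twist": 0}
    - {"fingers": 50,"dx": 0,"dy": 0,"dz": -15,"twist": 0}
    - {"fingers": 50,"dx": 0,"dy": 0,"dz": -50,"twist": 0}
    - {"fingers": 50,"dx": 0,"dy": 0,"dz": -110,"twist": 0}

```text
t: 6.9
eef_pos: [0.5402, -0.1392, 0.168]
eef_rot: [0.718, 0.696, -0.001, -0.002]
ft_force: [0.9, -0.2, 0.6]
gripper_width: 0.547
```

```bash
python3 - <<'E'
from h import *
rel(.4425,-.137,.17,np.pi-.03)
m,im=snap('wrist','w5'); np.save('w5.npy',[m],allow_pickle=True)
cv2.imwrite('pics/w5b.png',cv2.resize(im[180:380,200:440,::-1],None,fx=3,fy=3,interpolation=cv2.INTER_CUBIC))
print(proj(m,(.5415,-.1402,.056)))
E
```

```text
t 6.9 pos [ 0.5402 -0.1392  0.168 ] yaw 1.5402 tilt [-0.004  0.002 -1.   ] -> dx,dy,dz mm [ -0.7 -97.8  -1.7] twist -1.571
(np.float64(317.74097354941097), np.float64(246.01215083746135))
```

View pics/w5b.png

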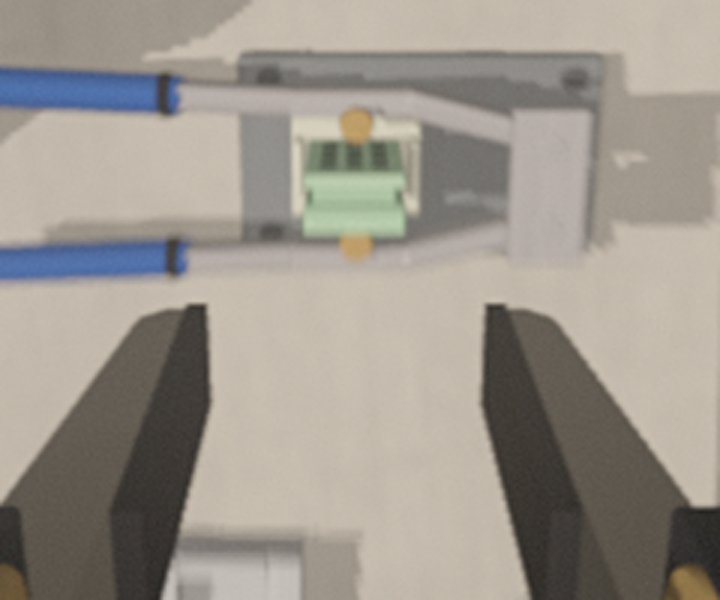

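The crop shows the cassette standing in the nest between the end walls, centred at about (354,205), with a brass jaw either side and a gap to the lid. Now I turn and move above the grips.

Emit:
send_rows:
  moves:
    - {"fingers": 91.5,"dx": 0,"dy": -50,"dz": 0,"twist": -0.18}
    - {"fingers": 91.5,"dx": -0.7,"dy": -98,"dz": 0,"twist": -0.36}
    - {"fingers": 91.5,"dx": -0.7,"dy": -98,"dz": 0,"twist": -0.54}
    - {"fingers": 91.5,"dx": -0.7,"dy": -98,"dz": 0,"twist": -0.72}
    - {"fingers": 91.5,"dx": -0.7,"dy": -98,"dz": 0,"twist": -0.9}

```text
t: 7.58
eef_pos: [0.4439, -0.1379, 0.169]
eef_rot: [0.341, 0.94, -0.0, 0.001]
ft_force: [0.6, -0.4, -0.7]
gripper_width: 0.996
```

Emit:
send_rows:
  moves:
    - {"fingers": 91.5,"dx": 0,"dy": 0,"dz": 0,"twist": -0.18}
    - {"fingers": 91.5,"dx": 0,"dy": 0,"dz": 0,"twist": -0.36}
    - {"fingers": 91.5,"dx": 0,"dy": 0,"dz": 0,"twist": -0.54}
    - {"fingers": 91.5,"dx": 0,"dy": 0,"dz": 0,"twist": -0.67}
    - {"fingers": 91.5,"dx": 0,"dy": 0,"dz": 0,"twist": -0.67}

```text
t: 8.2
eef_pos: [0.444, -0.1378, 0.1687]
eef_rot: [0.016, 1.0, -0.0, 0.001]
ft_force: [0.8, -0.6, -0.1]
gripper_width: 0.996
```

```bash
python3 - <<'E'
from h import *
rel(.4425,-.1365,.09,np.pi-.03)
m,im=snap('wrist','w6'); np.save('w6.npy',[m],allow_pickle=True)
print([np.round(proj(m,p)) for p in [(.4425,-.1085,.031),(.4425,-.1624,.031),(.5415,-.14,.056)]])
hsv=cv2.cvtColor(im,cv2.COLOR_RGB2HSV); b=cv2.inRange(hsv,(100,120,50),(125,255,255))
n,l,st,c=cv2.connectedComponentsWithStats(b)
for i in range(1,n):
    if st[i,4]>400:
        ys,xs=np.where(l==i); p=np.array([at(m,x,y,.031)[:2] for x,y in zip(xs,ys)])
        k=np.polyfit(p[:,0],p[:,1],1); q=p[abs(p[:,0]-.4425)<.003]
        print(st[i],'y=',k,'at grip',np.polyval(k,.4425),'x',p[:,0].min(),p[:,0].max(), q[:,1].min() if len(q) else 0,q[:,1].max() if len(q) else 0)
E
```

```text
t 8.2 pos [ 0.444  -0.1378  0.1687] yaw 3.1089 tilt [ 0.001 -0.001 -1.   ] -> dx,dy,dz mm [ 1.6  1.3 78.7] twist -0.003
[array([348., 234.]), array([288., 236.]), array([316., 347.])]
[278 190  16  92 865] y= [ 0.01131866 -0.16922644] at grip -0.16421793737834883 x 0.401 0.486 -0.1686 -0.1602
[338 190  16  92 937] y= [-0.07215001 -0.07834404] at grip -0.11027042223454298 x 0.4028 0.4877 -0.1147 -0.1057
```

View pics/w6.png

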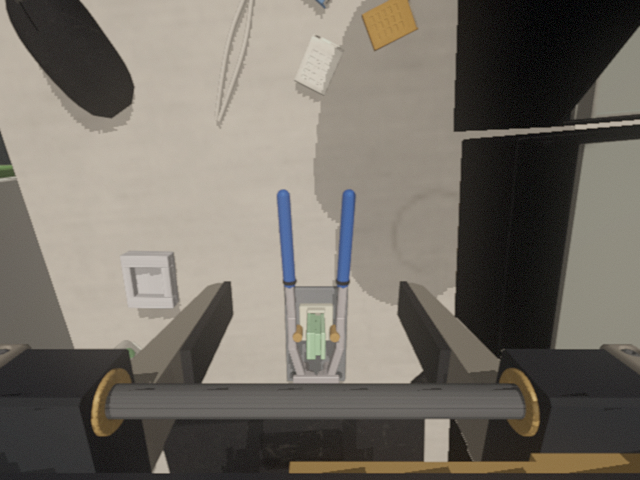

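The view shows the handles at (288,236) and (348,234) on the grip line, the cassette between the jaws at (316,335), and the fingers wide to either side. The grip mid is y = -0.137 and the TCP is at -0.138. Next I descend around the handles.

Emit:
send_rows:
  moves:
    - {"fingers": 91.5,"dx": 1.5,"dy": -0.5,"dz": 50,"twist": 0}
    - {"fingers": 91.5,"dx": 1.5,"dy": -0.5,"dz": 95,"twist": 0}
    - {"fingers": 91.5,"dx": 1.5,"dy": -0.5,"dz": 125,"twist": 0}
    - {"fingers": 91.5,"dx": 1.5,"dy": -0.5,"dz": 142,"twist": 0}
    - {"fingers": 91.5,"dx": 1.5,"dy": -0.5,"dz": 142,"twist": 0}

```text
t: 8.88
eef_pos: [0.4412, -0.1375, 0.025]
eef_rot: [0.017, 1.0, 0.001, -0.001]
ft_force: [-0.6, 0.9, 0.2]
gripper_width: 0.997
```

Emit:
send_rows:
  moves:
    - {"fingers": 80,"dx": 0,"dy": 0,"dz": 0,"twist": 0}
    - {"fingers": 74,"dx": 0,"dy": 0,"dz": 0,"twist": 0}
    - {"fingers": 71,"dx": 0,"dy": 0,"dz": 0,"twist": 0}
    - {"fingers": 69,"dx": 0,"dy": 0,"dz": 0,"twist": 0}
    - {"fingers": 69,"dx": 0,"dy": 0,"dz": 0,"twist": 0}
  grip_force: 3

```text
t: 9.5
eef_pos: [0.4422, -0.1381, 0.026]
eef_rot: [0.016, 1.0, -0.0, 0.0]
ft_force: [-0.2, -0.2, 0.3]
gripper_width: 0.75
```

Emit:
send_rows:
  moves:
    - {"fingers": 66,"dx": 0,"dy": 0,"dz": 0,"twist": 0}
    - {"fingers": 63,"dx": 0,"dy": 0,"dz": 0,"twist": 0}
    - {"fingers": 60,"dx": 0,"dy": 0,"dz": 0,"twist": 0}
    - {"fingers": 57,"dx": 0,"dy": 0,"dz": 0,"twist": 0}
    - {"fingers": 54,"dx": 0,"dy": 0,"dz": 0,"twist": 0}
  grip_force: 4

```text
t: 10.12
eef_pos: [0.4417, -0.1378, 0.0256]
eef_rot: [0.016, 1.0, 0.0, -0.0]
ft_force: [-2.2, 3.2, 1.9]
gripper_width: 0.591
```

Emit:
send_rows:
  moves:
    - {"fingers": 51,"dx": 0,"dy": 0,"dz": 0,"twist": 0}
    - {"fingers": 48,"dx": 0,"dy": 0,"dz": 0,"twist": 0}
    - {"fingers": 45,"dx": 0,"dy": 0,"dz": 0,"twist": 0}
    - {"fingers": 42,"dx": 0,"dy": 0,"dz": 0,"twist": 0}
    - {"fingers": 39,"dx": 0,"dy": 0,"dz": 0,"twist": 0}
  grip_force: 4

```text
t: 10.75
eef_pos: [0.4416, -0.1373, 0.0255]
eef_rot: [0.016, 1.0, 0.001, -0.001]
ft_force: [-2.6, 5.1, 1.2]
gripper_width: 0.425
```

Emit:
send_rows:
  moves:
    - {"fingers": 37,"dx": 0,"dy": 0,"dz": 0,"twist": 0}
    - {"fingers": 36,"dx": 0,"dy": 0,"dz": 0,"twist": 0}
    - {"fingers": 35,"dx": 0,"dy": 0,"dz": 0,"twist": 0}
    - {"fingers": 35,"dx": 0,"dy": 0,"dz": 0,"twist": 0}
    - {"fingers": 35,"dx": 0,"dy": 0,"dz": 0,"twist": 0}
  grip_force: 5

```text
t: 11.38
eef_pos: [0.4415, -0.1372, 0.0255]
eef_rot: [0.016, 1.0, 0.001, -0.001]
ft_force: [-2.9, 5.1, 2.0]
gripper_width: 0.416
```

Contact with the lid is at about 38 mm of opening. I now ramp the force gently.

Emit:
send_rows:
  moves:
    - {"fingers": 30,"dx": 0,"dy": 1,"dz": 0,"twist": 0}
    - {"fingers": 30,"dx": 0,"dy": 1,"dz": 0,"twist": 0}
    - {"fingers": 30,"dx": 0,"dy": 1,"dz": 0,"twist": 0}
  grip_force: 7

```text
t: 11.75
eef_pos: [0.4416, -0.1371, 0.0256]
eef_rot: [0.016, 1.0, 0.0, -0.001]
ft_force: [-4.4, 0.3, 0.3]
gripper_width: 0.384
```

Emit:
send_rows:
  moves:
    - {"fingers": 28,"dx": 0,"dy": 0,"dz": 0,"twist": 0}
    - {"fingers": 28,"dx": 0,"dy": 0,"dz": 0,"twist": 0}
    - {"fingers": 28,"dx": 0,"dy": 0,"dz": 0,"twist": 0}
  grip_force: 8

```text
t: 12.12
eef_pos: [0.4416, -0.1371, 0.0256]
eef_rot: [0.016, 1.0, 0.0, -0.001]
ft_force: [-4.6, 1.3, 0.2]
gripper_width: 0.368
```

Emit:
send_rows:
  moves:
    - {"fingers": 25,"dx": 0,"dy": 0,"dz": 0,"twist": 0}
    - {"fingers": 25,"dx": 0,"dy": 0,"dz": 0,"twist": 0}
    - {"fingers": 25,"dx": 0,"dy": 0,"dz": 0,"twist": 0}
  grip_force: 9

```text
t: 12.5
eef_pos: [0.4415, -0.1371, 0.0256]
eef_rot: [0.016, 1.0, 0.0, -0.001]
ft_force: [-4.4, 0.7, -0.5]
gripper_width: 0.272
```

Emit:
send_rows:
  moves:
    - {"fingers": 25,"dx": 0,"dy": 0,"dz": 0,"twist": 0}
    - {"fingers": 25,"dx": 0,"dy": 0,"dz": 0,"twist": 0}
    - {"fingers": 25,"dx": 0,"dy": 0,"dz": 0,"twist": 0}
  grip_force: 10

```text
t: 12.88
eef_pos: [0.4415, -0.1371, 0.0256]
eef_rot: [0.016, 1.0, 0.0, -0.001]
ft_force: [-5.8, 1.1, -0.5]
gripper_width: 0.276
```

It gave at 9 N, but the 25 mm finger target may be what stopped it. I lower the target at the same gentle force to feel for the hard stop.

Emit:
send_rows:
  moves:
    - {"fingers": 23,"dx": 0,"dy": 0,"dz": 0,"twist": 0}
    - {"fingers": 22,"dx": 0,"dy": 0,"dz": 0,"twist": 0}
    - {"fingers": 21,"dx": 0,"dy": 0,"dz": 0,"twist": 0}
    - {"fingers": 20,"dx": 0,"dy": 0,"dz": 0,"twist": 0}
  grip_force: 9

```text
t: 13.38
eef_pos: [0.4415, -0.1371, 0.0255]
eef_rot: [0.016, 1.0, 0.0, -0.001]
ft_force: [-5.3, 1.4, -0.8]
gripper_width: 0.271
```

```bash
python3 - <<'E'
from h import *
m,im=snap('wrist','w7'); print(status.observe()['gripper_width'])
E
```

```text
0.27089582629952863
```

The hard stop is at 24.9 mm, consistent with a shut thin cassette. Now I open gradually and back off upward.

Emit:
send_rows:
  moves:
    - {"fingers": 34,"dx": 0,"dy": 0,"dz": 0,"twist": 0}
    - {"fingers": 44,"dx": 0,"dy": 0,"dz": 0,"twist": 0}
    - {"fingers": 54,"dx": 0,"dy": 0,"dz": 0,"twist": 0}
    - {"fingers": 62,"dx": 0,"dy": 0,"dz": 0,"twist": 0}
    - {"fingers": 68,"dx": 0,"dy": 0,"dz": 0,"twist": 0}

```text
t: 14.05
eef_pos: [0.4432, -0.1377, 0.0265]
eef_rot: [0.016, 1.0, -0.001, 0.001]
ft_force: [0.4, -0.1, 0.6]
gripper_width: 0.739
```

Emit:
send_rows:
  moves:
    - {"fingers": 90,"dx": 0,"dy": -1,"dz": 0,"twist": 0}
    - {"fingers": 90,"dx": 0,"dy": -1,"dz": 0,"twist": 0}
    - {"fingers": 90,"dx": 0,"dy": -1,"dz": 0,"twist": 0}
    - {"fingers": 90,"dx": 0,"dy": -1,"dz": -40,"twist": 0}
    - {"fingers": 90,"dx": 0,"dy": -1,"dz": -90,"twist": 0}

```text
t: 14.68
eef_pos: [0.441, -0.1375, 0.1159]
eef_rot: [0.016, 1.0, 0.001, -0.001]
ft_force: [0.5, 0.1, 0.7]
gripper_width: 0.976
```

Emit:
send_rows:
  moves:
    - {"fingers": 90,"dx": 0,"dy": 0,"dz": -50,"twist": 0}
    - {"fingers": 90,"dx": 20,"dy": 0,"dz": -60,"twist": 0}
    - {"fingers": 90,"dx": 40,"dy": 0,"dz": -60,"twist": 0}
    - {"fingers": 90,"dx": 40,"dy": 0,"dz": -60,"twist": 0}

```text
t: 15.18
eef_pos: [0.4017, -0.1368, 0.1759]
eef_rot: [0.016, 1.0, -0.0, 0.0]
ft_force: [0.3, 0.2, 0.8]
gripper_width: 0.983
```

```bash
python3 - <<'E'
from h import *
rel(.4425,-.137,.17,np.pi-.03)
m,im=snap('wrist','w8'); mt,it=snap('top','t8')
def hand(m,im):
    b=cv2.inRange(cv2.cvtColor(im,cv2.COLOR_RGB2HSV),(100,120,50),(125,255,255)); n,l,st,c=cv2.connectedComponentsWithStats(b)
    for i in range(1,n):
        if st[i,4]>150:
            ys,xs=np.where(l==i); p=np.array([at(m,x,y,.031)[:2] for x,y in zip(xs,ys)])
            if p[:,0].min()<.37 or p[:,0].max()>.5: continue
            print(np.polyval(np.polyfit(p[:,0],p[:,1],1),.4425))
hand(m,im)
u,v=map(int,proj(m,(.5415,-.14,.05))); print(u,v)
a=cv2.resize(im[max(v-70,0):v+50,u-60:u+60],(600,600),interpolation=cv2.INTER_CUBIC)
cv2.imwrite('pics/w8b.png',a[:,:,::-1])
E
```

```text
t 15.18 pos [ 0.4017 -0.1368  0.1759] yaw 3.1094 tilt [ 0. -0. -1.] -> dx,dy,dz mm [-40.8   1.1   5.9] twist -0.002
-0.11024435993903989
-0.1642544933083383
316 376
```

View pics/w8b.png

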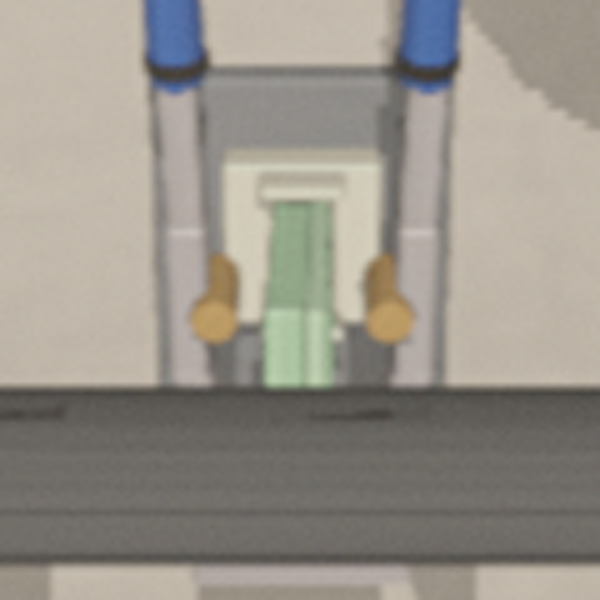

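The crop shows the cassette upright in the nest with its two halves closed (no gap, about 13 mm thick) and the jaws clear on both sides. The handles are back at their original positions.

```bash
python3 -c "
from h import *
print(workorder.close_job())"
```

```text
the job is handed in; nothing more can be done
None
```

The job is handed in at about 15 s of the 51 s allowed. The cassette is shut and standing in the press nest. The hand-in gave no verdict, so what follows is from my own checks.

- **Placing:** I lifted the cassette by its width, stood it in the nest with the lid side to +y, and let go. A wrist picture showed it upright between the end walls.
- **Squeezing:** I ramped the grip gently. The fingers met the lid at about 38 mm, and it gave at 9 N. They came to a hard stop at 24.9 mm. The highest grip setting was 10 N, against the 22 N that would crush it. That stop is right at the edge of the given 25 to 38 mm range, which fits the thin cassette I had measured (about 17 mm open).
- **Final state:** The last picture shows no gap between the two halves, about 13 mm over both, with the cassette upright and the jaws clear on both sides. The handles measure within 0.1 mm of where they were before the squeeze, so they are open again. The arm is clear of everything.
- **Not checked:** I did not measure the timer, pot and mouse again at the end. Nothing on the way pointed to contact with them; the only forces over about 1 N came while the fingers held the cassette or the handles.

None of these checks failed or disagreed. One call was refused for missing fields before any motion, and I resent it in full.

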